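Stow bottles and beakers in the travel rack and cam it shut

ROBOT

A 6-joint arm with a two-finger parallel gripper is mounted at the origin on the work surface. World frame = base frame: x ahead of the robot, y to its left, z up, the work surface at z = 0. Lengths are in m, angles in rad, forces in N, time in s.
With the tool pointing down it reaches from about 0.375 to 0.9 m from the base axis. Payload 3.1 kg.
Tool frame: the origin (TCP) lies midway between the tips of the shut fingers; the grasp point (between the pads) lies 19 mm behind it; x points along the fingers, y is the direction in which the jaws open and shut, and the axes are right-handed (so a half turn about x gives the same grasp; the last joint's range is limited). The gripper opens to 87 mm and grips with 3 to 60 N. Pads are 19 mm wide; open, the fingers measure 117 mm over their backs; the gripper's body (75 mm by 190 mm) begins 51 mm behind the grasp point.
Start: joints at [1.065, 0.527, 1.433, -0, 1.181, -0.178], TCP at [0.201, 0.592, 0.223] pointing down, gripper open.
Joint ranges: [-3.08, 3.08], [-0.75, 2.2], [0.22, 2.44], [-1.43, 4.57], [0, 2.65], [-2.85, 2.85]. Speed limits (rad/s): [2.79, 2.79, 3.14, 3.14, 3.14, 3.14].

INTERFACE

Orientations are given as a unit quaternion [x, y, z, w].
In Python, from rig import get_obs, imaging, robot gives the robot as it stands.
- The arm moves only by the shell command python3 -m inch 'ROWS' [FORCE]. ROWS is JSON, a list of rows, each a list of 3 entries, a list of its own where there are three numbers: the finger opening in mm, from 0 to 87, then the shift along the tool's x, y, z in mm, then the turn, a rotation vector about the tool's x, y, z in degrees. In form: [[grip, [dx, dy, dz], [wx, wy, wz]], ...]. A call has 1 to 12 rows; each row shifts and turns the pose as measured when the row begins, along the tool's axes as they then stand; what a row does not reach is not made up. A row lasts 1/8 s, in which the tool goes at most 62.5 mm and 10.7 degrees, less where a joint would pass 70% of its speed; a pose out of reach is approached as far as the arm can. A call with a gripper value outside its range is refused whole. The fingers move at their own pace and stop on an object; FORCE is the grip in N (left out, the last holds). Time passes only in rows, so rows that do not move let the fingers close. It gives the time, the measured TCP pose, the force and the opening at its end, in the units of the state.
- get_obs(): the state, without advancing time (a new reading comes with each control period).
- imaging.camera(name): name is "scene" or "top"; returns the picture (400x640x3 uint8, red, green, blue); there is no depth.
- imaging.camera_params(name): a dict with "camera_matrix" (3x3 intrinsics, pixels), "xyz" and "rotation" of the camera in the world. Camera axes: x right, y down, z forward; pixel columns grow to the right and rows downward; lengths in m; the calibration is good to about 2 mm. A picture is of the moment at which its call begins. camera_params takes no time and is no camera call.
- robot.hand_in(): hands the job in, once; it reports no verdict.
Trained networks look in the newest picture that a camera, given by its name, has taken for a name from the list of things; names that differ only in an ending like _2 or _b are one class to them, and where a whole thing is asked for, a point or a joint stands for the part that bears it (a point fixed in the world has none). Each returns a list of dicts, best first, with "confidence" (0 to 1); they miss things now and then, are a little off and sometimes report something else, mostly with a low value. They report only what shows in the picture. A call takes as long as a camera call. They do not tell look-alikes from the thing itself.
- imaging.cut_out(camera, target): "pixels" (400x640 bool, what is visible of it) and "box" ([centre column, centre row, width, height] in pixels, round what is visible of it).
- imaging.tip_of(camera, target): "pixel" ([column, row] in pixels: a listed point, or the origin of a listed thing).
The state is a dict: "time": time; "q": joint angles; "joint_velocities": joint speeds; "joint_torque": joint torques, N m; "position": TCP position; "tool_rot": TCP orientation; "ft_force": force on the tool from outside, world axes, zero at the start; "moment": the same for the moment, N m; "grip_width": finger opening in m.
Only numpy, scipy, OpenCV 4.12 (cv2) and the standard library are available. Lean on these libraries where they do the work, as an engineer would, in place of code of your own. Each camera call takes 0.05 s, during which the arm holds its last target. There are 200 camera calls.

TASK

The mobile lab is about to drive off. Turn the cam of the travel rack back until the clamp bar has sprung fully back, stand every brown sample bottle in a pocket behind the bar and nest all the white beakers into one upright stack in the well at the near end of the rack, each fully home; only then turn the cam until its high point touches the bar's roller, so that the bar is fully forward over the bottles, and leave it there. Leave the other things on the bench where they are.

Things in the scene. Friction and masses are not known exactly. Their poses are not given: they have to be found in the camera images.
- rack: aluminium travel rack fixed to the bench: block 310 x 76 mm, top 58 mm up, with four round holes 54 mm across, 52 mm deep in a row. Origin on the bench under its centre; x axis along the row away from the robot, y across the row to the robot's left, z up. On the row's -y side are the clamp bar and, beyond it, the cam on a grey pedestal
- well (a point): centre of the mouth of the beaker well, the hole at the row's end nearest the robot, set a little apart (83 mm from the next) and not covered by the clamp bar; level with the block's top, axes as the rack's. A beaker's body drops into it and its collar sits on the block
- pocket1 (a point): centre of the mouth of a bottle pocket (the one next to the well), level with the block's top, axes as the rack's. A bottle stands on its floor, 6 mm above the bench
- pocket2 (a point): the same for the middle bottle pocket, 72 mm further along the row
- pocket3 (a point): the same for the bottle pocket farthest from the robot, 72 mm further on
- clamp_bar (a joint): slide of the sprung steel clamp bar, m: 0 = back (drawn there by a 6 to 9 N spring), 0.011 = fully forward. 200 mm long, along the pockets on the -y side, 93 to 101 mm up. Its edge is 28 mm from the row's centre line when back (bottles pass), 17 mm when forward (over the shoulders of bottles in the pockets, which then cannot go in or out). Its rear roller follows the cam
- cam (a joint): angle of the eccentric cam, a dark steel disc 68 mm across set 8 mm off its upright pivot, rad, 0 to 3.75, growing clockwise from above. At 0 its low side faces the roller, 5 mm off it; from about 1.2 it pushes roller and bar forward; at 3.14 its high point touches the roller, bar fully forward; beyond, the bar comes back. It stays where left (2 to 4 N at the handle turn it)
- cam_pivot (a point): point on the cam's pivot axis, 130 mm above the bench, level with cam_handle
- cam_handle (a point): grip point on the cam's handle, an upright round black post 22 mm across, 90 to 140 mm above the bench; on its axis, 130 mm up, 70 mm from the pivot. The high point is a quarter turn clockwise ahead of the handle's arm: at cam 0 the arm points along the rack's +x, at 1.57 along -y, at 3.14 along -x (towards the well's end)
- bottle1_c (a point): centre, half-way up, of a brown sample bottle, 130 mm high, about 180 g, upright on the bench: round body 48 mm across up to 75 mm, sloping shoulder up to 85 mm, then a black cap 28 mm across up to the top (cap middle 42 mm above this point). z axis up through the cap. Two or three are there; an absent one is None. Best gripped by the upper cap
- bottle2_c (a point): centre, half-way up, of a brown sample bottle, 130 mm high, about 180 g, upright on the bench: round body 48 mm across up to 75 mm, sloping shoulder up to 85 mm, then a black cap 28 mm across up to the top (cap middle 42 mm above this point). z axis up through the cap. Two or three are there; an absent one is None. Best gripped by the upper cap
- bottle3_c (a point): centre, half-way up, of a brown sample bottle, 130 mm high, about 180 g, upright on the bench: round body 48 mm across up to 75 mm, sloping shoulder up to 85 mm, then a black cap 28 mm across up to the top (cap middle 42 mm above this point). z axis up through the cap. Two or three are there; an absent one is None. Best gripped by the upper cap
- beaker1_c (a point): centre, half-way up, of a white tapered open beaker, 80 mm high, about 90 g, upright: foot 34 mm across, 51 mm at 50 mm height, then an upright collar 64 mm across up to the rim. z axis up. Nested, its collar sits on the rim below, 30 mm higher per beaker (2.5 mm play); in the well the first foot is 8 mm above the bench. Two or three are there; absent: None. Grip across the collar
- beaker2_c (a point): centre, half-way up, of a white tapered open beaker, 80 mm high, about 90 g, upright: foot 34 mm across, 51 mm at 50 mm height, then an upright collar 64 mm across up to the rim. z axis up. Nested, its collar sits on the rim below, 30 mm higher per beaker (2.5 mm play); in the well the first foot is 8 mm above the bench. Two or three are there; absent: None. Grip across the collar
- beaker3_c (a point): centre, half-way up, of a white tapered open beaker, 80 mm high, about 90 g, upright: foot 34 mm across, 51 mm at 50 mm height, then an upright collar 64 mm across up to the rim. z axis up. Nested, its collar sits on the rim below, 30 mm higher per beaker (2.5 mm play); in the well the first foot is 8 mm above the bench. Two or three are there; absent: None. Grip across the collar
- tip_box: bystander: grey pipette-tip box with clear lid, 68 x 52 x 46 mm, origin at the centre of its underside
- tin: bystander: flat round tin, 72 mm across, 16 mm high, origin at the centre of its underside
- dishes: bystander: stack of clear dishes, 90 mm across, 57 mm high, origin at the centre of its underside
There are look-alikes about, which are no part of the job. Leave any red or yellow look-alike of the part that bears bottle3_c alone.

How it is judged:
By the outcome, as a careful person would: the job done as asked, in the order asked, and still so for the second after the job is handed in, with the robot touching nothing.
Of beaker1, beaker2, beaker3 only 2 to 3 are there at a start; the rules pass over those that are not, and their reading is None.
Of bottle1, bottle2, bottle3 only 2 to 3 are there at a start; the rules pass over those that are not, and their reading is None.
At some moment in a run one of beaker1, beaker2, beaker3 may be knocked a few centimetres aside while the robot is not near it.
It also fails if it takes over 210 s, if anything falls off the work surface, if the arm or the gripper's body presses on something with over 40 N, if the wrist force passes 120 N, or if a joint passes its speed limit or range.

## Working session

There is one attempt and no reset: what is moved stays moved. The work goes in short steps, Python scripts to look and compute and a shell command to move; the robot and the scene stay as the last step left them, time stands still between calls to the robot, and variables do not carry over. Pictures are saved under pics/ and viewed, about 12 in all and at most 16, crops included, and the job is handed in when it is done.

```bash
ls; mkdir -p pics; python3 - <<'E'
from rig import get_obs, imaging
import cv2
o=get_obs(); print({k:o[k] for k in('time','position','tool_rot','grip_width')})
for c in('scene','top'):
    im=imaging.camera(c); cv2.imwrite(f'pics/a_{c}.png',im[:,:,::-1])
    p=imaging.camera_params(c); print(c,p)
E
```

```text
pics
{'time': 0.0, 'position': array([0.20086711, 0.59109213, 0.22157225]), 'tool_rot': array([ 0.11465777,  0.69787313, -0.11608563,  0.69738857]), 'grip_width': 0.08688503149572324}
scene {'camera_matrix': array([[513.76427436,   0.        , 321.15344805],
       [  0.        , 513.76427436, 196.75847886],
       [  0.        ,   0.        ,   1.        ]]), 'xyz': array([1.64838248, 0.41468973, 0.88622992]), 'rotation': array([ 0.49945845,  0.71744234, -0.39719796, -0.27937702])}
top {'camera_matrix': array([[466.5332781 ,   0.        , 321.93073518],
       [  0.        , 466.5332781 , 197.01481124],
       [  0.        ,   0.        ,   1.        ]]), 'xyz': array([ 0.46645936, -0.03622485,  1.29736283]), 'rotation': array([-0.70386095,  0.7098088 , -0.00985979,  0.02557388])}
```

View pics/a_top.png

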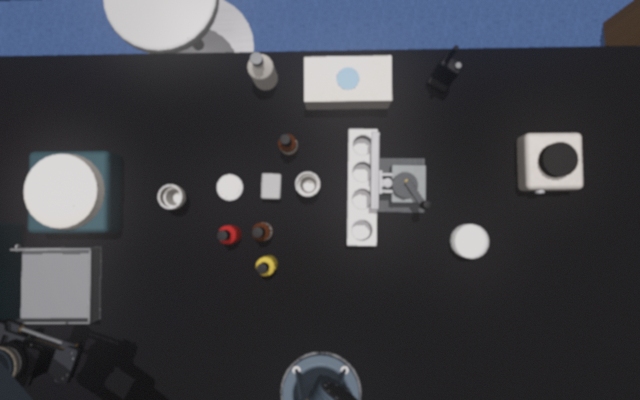

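View pics/a_scene.png

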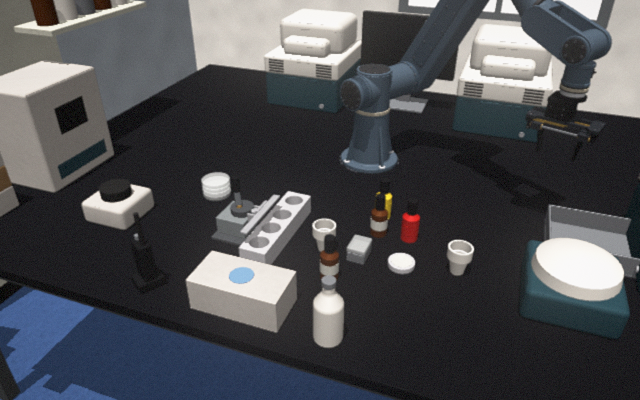

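```bash
cat > h.py <<'E'
import numpy as np
from rig import get_obs, imaging, robot
from scipy.spatial.transform import Rotation as R
P={c:imaging.camera_params(c) for c in('scene','top')}
def ray(c,px):
    p=P[c]; d=np.linalg.inv(p['camera_matrix'])@[px[0],px[1],1]
    return np.array(p['xyz']),R.from_quat(p['rotation']).apply(d)
def at(c,px,z):
    o,d=ray(c,px); return o+d*(z-o[2])/d[2]
def proj(c,X):
    p=P[c]; v=p['camera_matrix']@R.from_quat(p['rotation']).inv().apply(np.array(X)-p['xyz']); return v[:2]/v[2]
def tri(a,b):
    (o1,d1),(o2,d2)=ray('top',a),ray('scene',b)
    s=np.linalg.lstsq(np.c_[d1,-d2],o2-o1,rcond=None)[0]
    x,y=o1+s[0]*d1,o2+s[1]*d2
    return (x+y)/2,np.linalg.norm(x-y)
def tips(c,t,z=None,n=4):
    for r in imaging.tip_of(c,t)[:n]:
        print(c,t,round(r['confidence'],2),np.round(r['pixel'],1),*( [np.round(at(c,r['pixel'],z),3)] if z is not None else []))
def go(xyz,yaw=None):
    """tool shift in mm to reach TCP xyz (world); turn (deg) for pointing-down, jaw dir at yaw deg"""
    o=get_obs(); r=R.from_quat(o['tool_rot'])
    print('t',round(o['time'],2),'pos',np.round(o['position'],4),'jaw yaw',round(np.degrees(np.arctan2(*r.apply([0,1,0])[[1,0]])),1),'w',round(o['grip_width'],4),'F',np.round(o['ft_force'],1))
    print(' shift tool mm',np.round(r.inv().apply(np.array(xyz)-o['position'])*1e3,1))
    if yaw is not None:
        y=np.radians(yaw); X=[0,0,-1]; Y=np.array([np.cos(y),np.sin(y),0])
        T=R.from_matrix(np.c_[X,Y,np.cross(X,Y)])
        print(' turn deg',np.round(np.degrees((r.inv()*T).as_rotvec()),1))
E
python3 - <<'E'
from h import *
for c in('top','scene'):
    imaging.camera(c)
    tips(c,'rack',0);tips(c,'well',.058,2)
    for i in(1,2,3):tips(c,f'pocket{i}',.058,2)
    tips(c,'cam_pivot',.13,2);tips(c,'cam_handle',.13,2)
    tips(c,'bottle1_c',.065,6);tips(c,'beaker1_c',.04,6)
    for b in('tip_box','tin','dishes'):tips(c,b,0,2)
E
```

```text
top rack 0.75 [361.  184.4] [ 0.566 -0.117  0.   ]
top well 0.8 [361.6 229.5] [ 0.442 -0.113  0.058]
top well 0.34 [258.1 230.4] [0.441 0.162 0.058]
top pocket1 0.76 [362.2 147.8] [ 0.659 -0.117  0.058]
top pocket1 0.74 [365.8 196.4] [ 0.529 -0.125  0.058]
top pocket2 0.76 [362.2 147.8] [ 0.659 -0.117  0.058]
top pocket2 0.74 [365.8 196.4] [ 0.529 -0.125  0.058]
top pocket3 0.76 [362.2 147.8] [ 0.659 -0.117  0.058]
top pocket3 0.74 [365.8 196.4] [ 0.529 -0.125  0.058]
top cam_pivot 0.89 [409.5 181.9] [ 0.561 -0.23   0.13 ]
top cam_handle 0.75 [422.6 201.1] [ 0.513 -0.261  0.13 ]
top bottle1_c 0.55 [286.7 146.6] [0.664 0.084 0.065]
top bottle1_c 0.49 [412.2 180.6] [ 0.57  -0.248  0.065]
top beaker1_c 0.78 [308.3 185.4] [0.561 0.028 0.04 ]
top tip_box 0.88 [274.4 190.4] [0.551 0.125 0.   ]
top tin 0.56 [226.5 186.5] [0.564 0.259 0.   ]
top dishes 0.97 [464.2 239.4] [ 0.411 -0.399  0.   ]
top dishes 0.57 [363.6 198.4] [ 0.527 -0.123  0.   ]
scene rack 0.72 [277.9 234.1] [ 0.549 -0.12   0.   ]
scene well 0.68 [295.3 201.5] [ 0.451 -0.105  0.058]
scene well 0.54 [400.6 266.1] [0.637 0.259 0.058]
scene pocket1 0.97 [272.9 225.2] [ 0.587 -0.116  0.058]
scene pocket1 0.94 [263.4 243.3] [ 0.672 -0.104  0.058]
scene pocket2 0.97 [272.9 225.2] [ 0.587 -0.116  0.058]
scene pocket2 0.94 [263.4 243.3] [ 0.672 -0.104  0.058]
scene pocket3 0.97 [272.9 225.2] [ 0.587 -0.116  0.058]
scene pocket3 0.94 [263.4 243.3] [ 0.672 -0.104  0.058]
scene cam_pivot 0.88 [239.3 190.8] [ 0.558 -0.23   0.13 ]
scene cam_handle 0.8 [234.  178.6] [ 0.502 -0.277  0.13 ]
scene cam_handle 0.52 [327.8 256.3] [0.75  0.104 0.13 ]
scene bottle1_c 0.7 [327.7 261.4] [0.692 0.084 0.065]
scene beaker1_c 0.56 [325.7 236.9] [0.564 0.033 0.04 ]
scene tip_box 0.63 [361.3 256.7] [0.565 0.138 0.   ]
scene tin 0.58 [399.3 267.7] [0.574 0.246 0.   ]
scene dishes 0.67 [216.8 190.5] [ 0.395 -0.412  0.   ]
```

Top picture: the rack spans rows 129–246 at column 362. Brown bottles are at (288,144) and (262,231), beakers at (307,184) and (170,197). The red (228,234) and yellow (266,266) bottles are look-alikes. The cam handle is at (425,205). Next I'll look closer to get accurate pixels.

```bash
python3 - <<'E'
import cv2,numpy as np
t=cv2.imread('pics/a_top.png'); s=cv2.imread('pics/a_scene.png')
def crop(im,x,y,w,h,k,name):
    c=cv2.resize(im[y:y+h,x:x+w],None,fx=k,fy=k,interpolation=cv2.INTER_CUBIC)
    c=cv2.convertScaleAbs(c,alpha=1.4,beta=15)
    for i in range(0,w,10):
        cv2.line(c,(i*k,0),(i*k,6 if (x+i)%50 else 14),(0,255,0),1)
        if (x+i)%20==0: cv2.putText(c,str(x+i),(i*k,24),0,.4,(0,255,0),1)
    for j in range(0,h,10):
        cv2.line(c,(0,j*k),(6,j*k),(0,255,0),1)
        if (y+j)%20==0: cv2.putText(c,str(y+j),(8,j*k+4),0,.4,(0,255,0),1)
    cv2.imwrite(name,c)
crop(t,330,120,120,140,4,'pics/c1.png')
crop(t,150,120,190,160,4,'pics/c2.png')
E
```

```text
(no output)
```

View pics/c1.png

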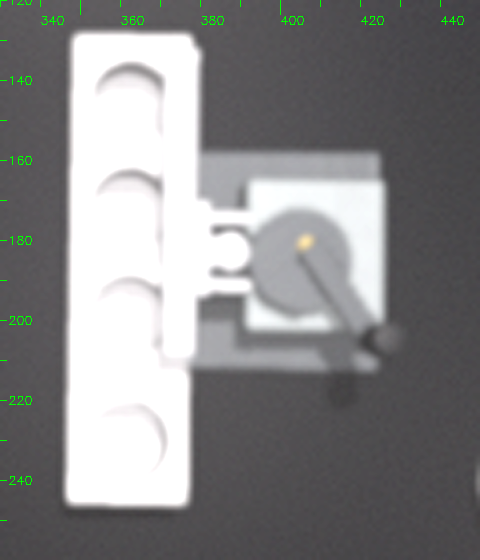

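View pics/c2.png

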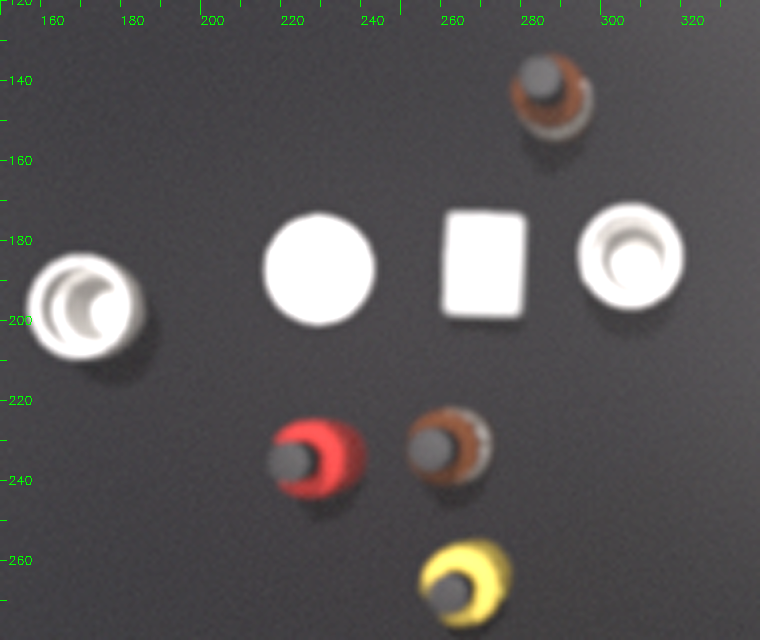

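```bash
python3 - <<'E'
from h import *
for c in('top','scene'):
    imaging.camera(c)
    for n in('rack','bottle1_c','beaker1_c','cam','cam_handle'):
        for r in imaging.cut_out(c,n)[:5]: print(c,n,round(r['confidence'],2),np.round(r['box'],1),r['pixels'].sum())
E
```

```text
top rack 0.85 [388.4 186.9  86.6 115.8] 6119
top bottle1_c 0.73 [288.  144.9  21.6  19.8] 317
top beaker1_c 0.86 [305.9 182.6  25.8  20.9] 434
top beaker1_c 0.58 [411.6 190.9  42.9  41.1] 682
top cam 0.77 [410.2 191.5  40.2  39.4] 792
top cam_handle 0.97 [411.5 188.6  41.7  40.1] 716
top cam_handle 0.43 [468.9 239.5  36.6  34.6] 1084
scene rack 0.74 [263.1 218.2  97.8  88.7] 4675
scene rack 0.19 [243.7 197.4  23.2  43.6] 490
scene bottle1_c 0.68 [328.  256.1  20.3  42.3] 667
scene beaker1_c 0.25 [361.9 250.4  16.3  29.5] 555
scene beaker1_c 0.17 [464.  256.6  28.   38.3] 680
scene cam 0.77 [242.2 194.8  26.9  43.5] 517
scene cam_handle 0.65 [242.5 195.4  23.8  43.4] 497
```

Crops: the well is centred near (361.5,231), pockets at (364,199), (364,172) and (364,146). The handle top is at (427,204.5) and the pivot dot at (406,180.5). Caps are at (285.2,138.7) and (257.7,231.7), beaker rims at (307.8,184) and (170.5,196.5).

```bash
cat pics/../h.py >/dev/null; python3 - <<'E'
from h import *
f=lambda n,px,z:print(n,np.round(at('top',px,z)*1e3,1))
f('blockTL',(348,128.5),.058);f('BL',(346.4,246.2),.058);f('BR',(377.2,246.2),.058)
f('well',(361.5,231.2),.058);f('p1',(364,199.4),.058);f('p2',(364,172.2),.058);f('p3',(364,145.7),.058)
f('handletop',(427,204.5),.14);f('pivotdot',(406.2,180.5),.10)
f('capA',(285.2,138.7),.13);f('capB',(257.7,231.7),.13)
f('bkr1',(307.8,184),.08);f('bkr2',(170.5,196.5),.08);f('tipbox top',(271,186),.046)
f('red',(222.5,235),.13);f('yel',(262.3,267.5),.13)
o=get_obs();print(np.round(o['q'],3)); go([.508,-.268,.2],-53)
E
python3 - <<'E'
import cv2
s=cv2.imread('pics/a_scene.png');x,y,w,h,k=190,160,300,140,2.6
c=cv2.resize(s[y:y+h,x:x+w],None,fx=k,fy=k,interpolation=cv2.INTER_CUBIC)
for i in range(0,w,20): cv2.putText(c,str(x+i),(int(i*k),10),0,.4,(0,255,0),1)
for j in range(0,h,20): cv2.putText(c,str(y+j),(0,int(j*k)+4),0,.4,(0,255,0),1)
cv2.imwrite('pics/c3.png',c)
E
```

```text
blockTL [711.8 -80.2  58. ]
BL [398.  -72.6  58. ]
BR [ 397.5 -153.8   58. ]
well [ 437.3 -112.9   58. ]
p1 [ 521.4 -120.6   58. ]
p2 [ 593.9 -121.5   58. ]
p3 [ 664.9 -122.3   58. ]
handletop [ 503.8 -270.2  140. ]
pivotdot [ 567.1 -226.3  100. ]
capA [673.5  81.2 130. ]
capB [439.6 151.1 130. ]
bkr1 [562.1  27.3  80. ]
bkr2 [532.6 389.3  80. ]
tipbox top [560.3 128.5  46. ]
red [432.  239.6 130. ]
yel [350.4 139.6 130. ]
[ 1.065  0.528  1.433 -0.     1.181 -0.179]
t 2.0 pos [0.2012 0.5917 0.2225] jaw yaw 71.2 w 0.087 F [-0.  -0.3 -0.2]
 shift tool mm [  22.6 -715.1  567.3]
 turn deg [124.2   0.    0. ]
```

View pics/c3.png

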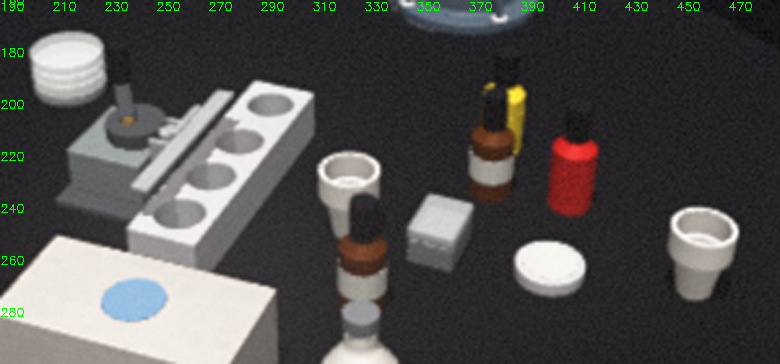

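```bash
python3 - <<'E'
from h import *
for n,t,s,z in [('well',(361.5,231.2),(294.2,199.6),.058),('p1',(364,199.4),(282.3,214.2),.058),('p2',(364,172.2),(271.2,227.7),.058),('p3',(364,145.7),(258.8,241.9),.058),('handle',(427,204.5),(235.8,180),.14),('capA',(285.2,138.7),(330.4,238.1),.13),('capB',(257.7,231.7),(380.8,195.4),.13),('bk1',(307.8,184),(324.6,225),.08),('bk2',(170.5,196.5),(460.8,247.7),.08)]:
    print(n,np.round(at('top',t,z)[:2]*1e3),np.round(at('scene',s,z)[:2]*1e3),np.round(tri(t,s)[0]*1e3))
E
```

```text
well [ 437. -113.] [ 442. -112.] [ 437. -113.   55.]
p1 [ 521. -121.] [ 527. -114.] [ 521. -119.   53.]
p2 [ 594. -121.] [ 600. -115.] [ 594. -120.   53.]
p3 [ 665. -122.] [ 671. -118.] [ 665. -122.   53.]
handle [ 504. -270.] [ 522. -259.] [ 504. -272.  128.]
capA [673.  81.] [680.  86.] [674.  83. 125.]
capB [440. 151.] [441. 152.] [439. 152. 129.]
bk1 [562.  27.] [565.  30.] [562.  28.  78.]
bk2 [533. 389.] [538. 392.] [533. 391.  76.]
```

```bash
python3 -m inch '[[87,[0,-47,37.3],[0,0,0]],[87,[0,-47,37.3],[0,0,0]],[87,[0,-47,37.3],[0,0,0]],[87,[0,-47,37.3],[0,0,0]],[87,[0,-47,37.3],[0,0,0]],[87,[0,-47,37.3],[0,0,0]],[87,[0,-47,37.3],[0,0,0]],[87,[0,-47,37.3],[0,0,0]],[87,[0,-47,37.3],[0,0,0]],[87,[0,-47,37.3],[0,0,0]],[87,[0,-47,37.3],[0,0,0]],[87,[0,-47,37.3],[0,0,0]]]' 20
python3 -m inch '[[60,[0,0,0],[10.5,0,0]],[60,[0,0,0],[10.5,0,0]],[60,[0,0,0],[10.5,0,0]],[60,[0,0,0],[10.5,0,0]],[60,[0,0,0],[10.5,0,0]],[60,[0,0,0],[10.5,0,0]],[60,[0,0,0],[10.5,0,0]],[60,[0,0,0],[10.5,0,0]],[60,[0,0,0],[10.5,0,0]],[60,[0,0,0],[10.5,0,0]],[60,[0,0,0],[10.5,0,0]],[60,[0,0,0],[10.5,0,0]]]'
python3 -c "
from h import *
go([.505,-.271,.2],-53.5)"
```

```text
time: 3.5
position: [0.4564, -0.1006, 0.2246]
tool_rot: [0.116, 0.692, -0.109, 0.704]
ft_force: [0.4, -0.1, -0.0]
grip_width: 0.0868
time: 5.0
position: [0.4604, -0.1084, 0.2267]
tool_rot: [0.687, 0.197, -0.67, 0.201]
ft_force: [0.0, 1.4, 0.3]
grip_width: 0.06
t 5.0 pos [ 0.4604 -0.1084  0.2267] jaw yaw -57.3 w 0.06 F [0.  1.4 0.3]
 shift tool mm [ 27.6 160.6  50.8]
 turn deg [-3.8 -1.2 -0.7]
```

```bash
python3 -m inch '[[60,[9,53,17],[0,0,0]],[60,[9,53,17],[0,0,0]],[60,[9,53,17],[0,0,0]],[60,[0,0,0],[-3.8,-1.2,-0.7]],[60,[0,0,0],[0,0,0]]]'
python3 - <<'E'
from h import *
import cv2
go([.505,-.271,.108],-53.5)
for c in('top','scene'):
    im=imaging.camera(c); 
    u,v=(int(a) for a in proj(c,[.505,-.271,.12])); w=50
    k=cv2.resize(im[v-w:v+w,u-w:u+w,::-1],None,fx=4,fy=4,interpolation=2)
    globals()[c]=k
cv2.imwrite('pics/d.png',np.hstack([top,scene]))
E
```

```text
time: 5.62
position: [0.5061, -0.2748, 0.2005]
tool_rot: [0.673, 0.221, -0.67, 0.223]
ft_force: [-0.0, -0.3, -0.8]
grip_width: 0.06
t 5.62 pos [ 0.5061 -0.2748  0.2005] jaw yaw -53.5 w 0.06 F [-0.  -0.3 -0.8]
 shift tool mm [92.5 -4.1 -1.2]
 turn deg [ 0.  -0.1 -0.2]
```

View pics/d.png

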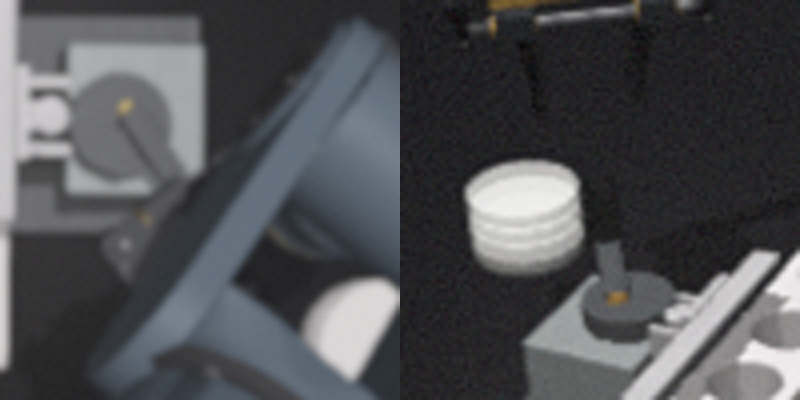

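The gripper hangs above the handle, and the arm hides the rest from above. In the scene half the fingers are at (535,80) and (640,70), over the post at (610,265). Descending.

```bash
python3 -m inch '[[60,[31,-2,-0.4],[0,0,0]],[60,[31,-2,-0.4],[0,0,0]],[60,[30,0,0],[0,0,0]],[60,[0,0,0],[0,0,0]]]' 15
python3 -m inch '[[15,[0,0,0],[0,0,0]],[15,[0,0,0],[0,0,0]],[15,[0,0,0],[0,0,0]],[15,[0,0,0],[0,0,0]],[15,[0,0,0],[0,0,0]],[15,[0,0,0],[0,0,0]]]' 15
python3 -c "
from h import *
go([.505,-.271,.108],-53.5)"
```

```text
time: 6.22
position: [0.5051, -0.268, 0.1093]
tool_rot: [0.674, 0.22, -0.669, 0.224]
ft_force: [0.3, -0.2, 0.1]
grip_width: 0.0601
time: 6.98
position: [0.508, -0.2699, 0.114]
tool_rot: [0.675, 0.217, -0.667, 0.228]
ft_force: [1.0, -0.5, -0.8]
grip_width: 0.0215
t 6.97 pos [ 0.508  -0.2699  0.114 ] jaw yaw -53.4 w 0.0215 F [ 1.  -0.5 -0.8]
 shift tool mm [ 6.  -1.   3.1]
 turn deg [ 0.1 -0.4 -1. ]
```

```bash
python3 -m inch '[[15,[1,12.2,-1.1],[-10,0,0]],[15,[1,12.2,-1.1],[-10,0,0]],[15,[1,12.2,-1.1],[-10,0,0]],[15,[0,0,0],[0,0,0]]]' 15
python3 -c "
from h import *
go([.5595,-.230,.108],-23.5)"
```

```text
time: 7.48
position: [0.5343, -0.2932, 0.114]
tool_rot: [0.589, 0.387, -0.587, 0.398]
ft_force: [3.6, 0.1, -4.2]
grip_width: 0.0215
t 7.47 pos [ 0.5343 -0.2932  0.114 ] jaw yaw -22.6 w 0.0215 F [ 3.6  0.1 -4.2]
 shift tool mm [  5.6  -1.1 -68. ]
 turn deg [ 0.9  0.3 -0.8]
```

Works well; the radius is 68 and the arm points straight at the pivot. Continuing by about 85° more.

```bash
python3 -m inch '[[15,[0,12.2,-1.1],[-10,0,0]],[15,[0,12.2,-1.1],[-10,0,0]],[15,[0,12.2,-1.1],[-10,0,0]],[15,[0,12.2,-1.1],[-10,0,0]],[15,[0,0,0],[0,0,0]]]' 15
python3 -c "
from h import *
go([.5595,-.230,.108],17)"
```

```text
time: 8.1
position: [0.5788, -0.2985, 0.1139]
tool_rot: [0.414, 0.566, -0.421, 0.575]
ft_force: [1.7, 0.2, 0.7]
grip_width: 0.0211
t 8.1 pos [ 0.5788 -0.2985  0.1139] jaw yaw 17.7 w 0.0211 F [1.7 0.2 0.7]
 shift tool mm [  4.8   2.4 -71.2]
 turn deg [0.7 0.9 0.1]
```

```bash
python3 -m inch '[[15,[0,12.2,-1.1],[-10,0,0]],[15,[0,12.2,-1.1],[-10,0,0]],[15,[0,12.2,-1.1],[-10,0,0]],[15,[0,12.2,-1.1],[-10,0,0]],[15,[0,12.2,-1.1],[-10,0,0]],[15,[0,0,0],[0,0,0]]]' 15
python3 -c "
from h import *
go([.5595,-.230,.108],67)
a=np.array([[.508,-.2699],[.5343,-.2932],[.5788,-.2985],list(get_obs()['position'][:2])])
s=np.linalg.lstsq(np.c_[2*a,np.ones(4)],(a**2).sum(1),rcond=None)[0];print(s[:2],np.sqrt(s[2]+s[:2]@s[:2]))"
```

```text
time: 8.85
position: [0.6234, -0.2644, 0.1139]
tool_rot: [0.13, 0.687, -0.148, 0.699]
ft_force: [1.3, -1.5, -0.4]
grip_width: 0.0215
t 8.85 pos [ 0.6234 -0.2644  0.1139] jaw yaw 67.4 w 0.0215 F [ 1.3 -1.5 -0.4]
 shift tool mm [  4.2   7.3 -72.3]
 turn deg [0.4 1.2 1.2]
[ 0.56407121 -0.2330383 ] 0.06710982207976966
```

```bash
python3 -m inch '[[60,[0,0,0],[0,0,0]],[60,[0,0,0],[0,0,0]],[60,[0,0,0],[0,0,0]],[60,[-60,0,0],[0,0,0]],[60,[-60,0,0],[0,0,0]],[60,[0,0,0],[10,0,0]],[60,[0,0,0],[10,0,0]],[60,[0,0,0],[10,0,0]],[60,[0,0,0],[10,0,0]],[60,[0,0,0],[10,0,0]],[60,[0,0,0],[10,0,0]],[60,[0,0,0],[7,0,0]]]' 15
python3 -c "
from h import *
go([.674,.082,.2],0)"
```

```text
time: 10.35
position: [0.6141, -0.2588, 0.2343]
tool_rot: [-0.508, -0.483, 0.519, -0.489]
ft_force: [-0.2, 0.7, 0.2]
grip_width: 0.0603
t 10.35 pos [ 0.6141 -0.2588  0.2343] jaw yaw -3.1 w 0.0603 F [-0.2  0.7  0.2]
 shift tool mm [  28.2   41.5 -344.1]
 turn deg [-3.1  1.   0.3]
```

```bash
python3 -m inch '[[60,[3,7,-57],[-3,1,0.3]],[60,[5,7,-57],[0,0,0]],[60,[5,7,-57],[0,0,0]],[60,[5,7,-57],[0,0,0]],[60,[5,7,-57],[0,0,0]],[60,[5,7,-57],[0,0,0]],[60,[0,0,0],[0,0,0]]]'
python3 - <<'E'
from h import *
import cv2
go([.674,.082,.096],0)
im=imaging.camera('top'); cv2.imwrite('pics/e_top.png',im[:,:,::-1])
tips('top','clamp_bar');tips('top','cam_handle',.13);tips('top','beaker1_c',.04)
im2=imaging.camera('scene'); tips('scene','beaker1_c',.04);tips('scene','bottle1_c',.065)
a=cv2.resize(im[110:280,150:450,::-1],None,fx=2.6,fy=2.6,interpolation=2)[:, :780]
cv2.imwrite('pics/e.png',a); cv2.imwrite('pics/e_scene.png',im2[:,:,::-1])
E
```

```text
time: 11.22
position: [0.6599, 0.09, 0.2031]
tool_rot: [-0.503, -0.498, 0.504, -0.495]
ft_force: [-0.6, -0.2, -0.3]
grip_width: 0.0598
t 11.22 pos [0.6599 0.09   0.2031] jaw yaw -0.8 w 0.0598 F [-0.6 -0.2 -0.3]
 shift tool mm [107.1  14.6   7.9]
 turn deg [-0.8 -0.1  0.2]Traceback (most recent call last):
  File "<stdin>", line 5, in <module>
  File "h.py", line 18, in tips
    for r in imaging.tip_of(c,t)[:n]:
             ~~~~~~~~~~~~~~^^^^^
ValueError: it knows: beaker1, beaker2, beaker3, bottle1, bottle2, bottle3, cam_handle, cam_pivot, dishes, pocket, rack, tin, tip_box, well
```

```bash
python3 - <<'E'
from h import *
import cv2
im=imaging.camera('top'); cv2.imwrite('pics/e_top.png',im[:,:,::-1])
tips('top','cam_handle',.13);tips('top','beaker1_c',.04)
im2=imaging.camera('scene'); tips('scene','beaker1_c',.04);tips('scene','bottle1_c',.065)
a=cv2.resize(im[110:260,330:450,::-1],None,fx=3.3,fy=3.3,interpolation=2)
b=cv2.resize(im2[140:290,190:310,::-1],None,fx=3.3,fy=3.3,interpolation=2)
cv2.imwrite('pics/e.png',np.hstack([a,b])); cv2.imwrite('pics/e_scene.png',im2[:,:,::-1])
E
```

```text
top cam_handle 0.82 [421.1 156. ] [ 0.626 -0.26   0.13 ]
top beaker1_c 0.82 [309.5 185.2] [0.562 0.025 0.04 ]
scene beaker1_c 0.66 [324.4 237.5] [0.568 0.031 0.04 ]
scene beaker1_c 0.61 [379.9 210.7] [0.383 0.141 0.04 ]
scene bottle1_c 0.87 [328.7 257.9] [0.678 0.082 0.065]
scene bottle1_c 0.18 [283.  215.2] [ 0.541 -0.105  0.065]
```

View pics/e.png

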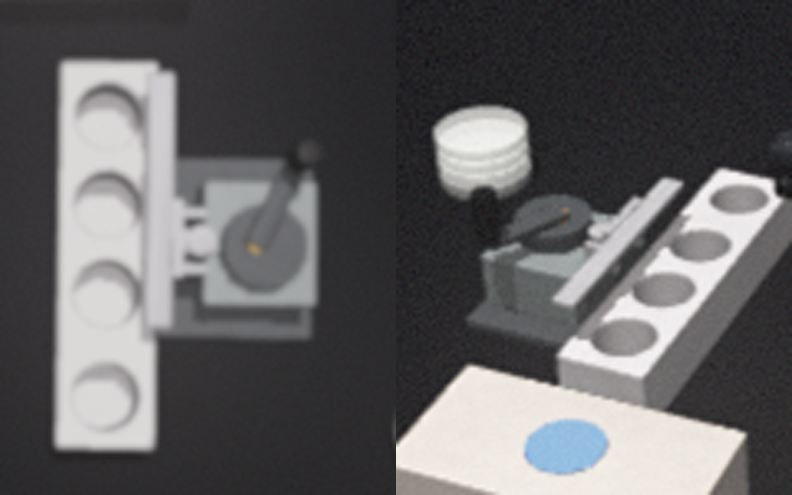

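Bar fully back: all four holes are uncovered in the left crop at (108,118), (108,204), (107,292) and (105,397), and the cam's low side faces the roller. Now bottle A.

```bash
python3 -m inch '[[55,[27,14.5,7],[-0.8,0,0]],[55,[27,0,0],[0,0,0]],[55,[27,0,0],[0,0,0]],[55,[24,0,0],[0,0,0]],[55,[0,0,0],[0,0,0]]]' 25
python3 -m inch '[[15,[0,0,0],[0,0,0]],[15,[0,0,0],[0,0,0]],[15,[0,0,0],[0,0,0]],[15,[0,0,0],[0,0,0]],[15,[0,0,0],[0,0,0]]]' 25
python3 -c "
from h import *
go([.675,.083,.2],0)"
```

```text
time: 12.2
position: [0.6776, 0.0685, 0.0986]
tool_rot: [0.505, 0.495, -0.504, 0.496]
ft_force: [0.1, -0.6, -0.1]
grip_width: 0.0546
time: 12.82
position: [0.6798, 0.0673, 0.1027]
tool_rot: [0.507, 0.493, -0.503, 0.497]
ft_force: [-0.9, 0.3, -1.6]
grip_width: 0.024
t 12.82 pos [0.6798 0.0673 0.1027] jaw yaw -1.1 w 0.024 F [-0.9  0.3 -1.6]
 shift tool mm [-97.4  -4.2 -15.5]
 turn deg [-1.1  0.1 -0.5]
```

Gripped off-centre (24 mm chord), so I'll reopen, correct y and regrip.

```bash
python3 -m inch '[[55,[0,0,0],[0,0,0]],[55,[0,0,0],[0,0,0]],[55,[0,0,0],[0,0,0]],[55,[3,0,-15],[-1,0,0]],[55,[2,0,0],[0,0,0]],[55,[0,0,0],[0,0,0]]]' 25
python3 -c "
from h import *
go([.677,.083,.096],0)"
```

```text
time: 13.58
position: [0.6805, 0.0841, 0.0977]
tool_rot: [0.502, 0.497, -0.498, 0.503]
ft_force: [-0.1, 0.2, -0.3]
grip_width: 0.0543
t 13.57 pos [0.6805 0.0841 0.0977] jaw yaw -0.0 w 0.0543 F [-0.1  0.2 -0.3]
 shift tool mm [ 1.7 -3.6  1.1]
 turn deg [-0.   0.1 -0.5]
```

```bash
python3 -m inch '[[15,[1,-2,0],[0,0,0]],[15,[0,0,0],[0,0,0]],[15,[0,0,0],[0,0,0]],[15,[0,0,0],[0,0,0]],[15,[0,0,0],[0,0,0]]]' 25
python3 -c "
from h import *
go([.677,.083,.096],0)"
```

```text
time: 14.2
position: [0.6781, 0.0837, 0.0965]
tool_rot: [0.502, 0.497, -0.498, 0.502]
ft_force: [-0.1, 0.2, 0.2]
grip_width: 0.0276
t 14.2 pos [0.6781 0.0837 0.0965] jaw yaw -0.0 w 0.0276 F [-0.1  0.2  0.2]
 shift tool mm [ 0.5 -1.1  0.7]
 turn deg [-0.   0.1 -0.5]
```

```bash
python3 -m inch '[[15,[-48,0,0],[0,0,0]],[15,[-48,0,0],[0,0,0]],[15,[0,-3,50],[0,0,0]],[15,[0,-3,50],[0,0,0]],[15,[0,-3,50],[0,0,0]],[15,[0,0,45],[0,0,0]],[15,[0,0,0],[0,0,0]],[15,[0,0,0],[0,0,0]]]'
python3 -c "
from h import *
go([.669,-.118,.15],0)"
```

```text
time: 15.2
position: [0.6665, -0.1156, 0.1915]
tool_rot: [0.5, 0.499, -0.499, 0.501]
ft_force: [-0.4, -0.1, -2.4]
grip_width: 0.0274
t 15.2 pos [ 0.6665 -0.1156  0.1915] jaw yaw 0.1 w 0.0274 F [-0.4 -0.1 -2.4]
 shift tool mm [41.5  2.4  2.4]
 turn deg [ 0.1  0.  -0.2]
```

```bash
python3 -m inch '[[15,[24,2,2.4],[0,0,0]],[15,[0,0,0],[0,0,0]]]'
python3 - <<'E'
from h import *
import cv2
go([.669,-.118,.1025],0)
im=imaging.camera('scene');im2=imaging.camera('top')
tips('scene','bottle1_c');tips('top','bottle1_c')
a=cv2.resize(im[170:270,210:310,::-1],None,fx=4,fy=4,interpolation=2)
b=cv2.resize(im2[110:210,320:420,::-1],None,fx=4,fy=4,interpolation=2)
cv2.imwrite('pics/f.png',np.hstack([a,b]))
E
```

```text
time: 15.45
position: [0.6682, -0.1154, 0.1669]
tool_rot: [0.5, 0.501, -0.498, 0.501]
ft_force: [-0.5, 0.1, -2.8]
grip_width: 0.0273
t 15.45 pos [ 0.6682 -0.1154  0.1669] jaw yaw 0.2 w 0.0273 F [-0.5  0.1 -2.8]
 shift tool mm [64.4  0.6  2.7]
 turn deg [ 0.2 -0.  -0.1]
scene bottle1_c 0.77 [256.3 215.6]
```

View pics/f.png

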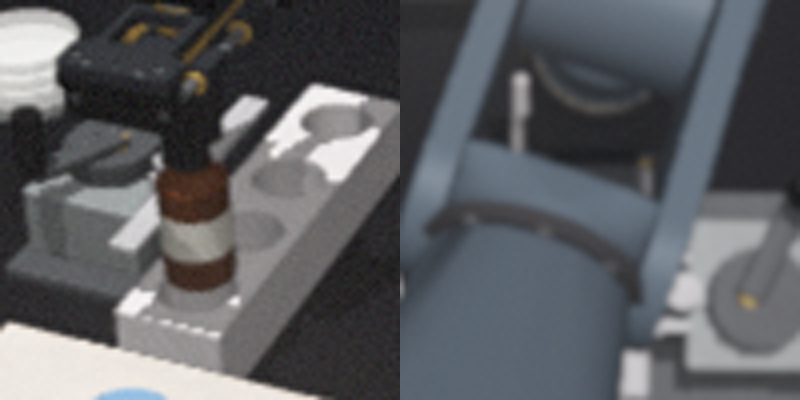

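The bottle (163–236) sits centred over pocket 3's rim (155–242). Lowering.

```bash
python3 -m inch '[[15,[15,0.5,1],[0,0,0]],[15,[15,0,0.5],[0,0,0]],[15,[15,0,0],[0,0,0]],[15,[13,0,0],[0,0,0]],[15,[4,0,0],[0,0,0]],[15,[0,0,0],[0,0,0]]]'
python3 -c "
from h import *
go([.669,-.118,.1025],0)"
```

```text
time: 16.4
position: [0.6717, -0.1178, 0.104]
tool_rot: [0.501, 0.498, -0.497, 0.504]
ft_force: [0.2, 0.1, -3.0]
grip_width: 0.0274
t 16.4 pos [ 0.6717 -0.1178  0.104 ] jaw yaw 0.2 w 0.0274 F [ 0.2  0.1 -3. ]
 shift tool mm [ 1.5 -2.8  0.1]
 turn deg [ 0.2  0.1 -0.5]
```

```bash
python3 -m inch '[[15,[2,-2,0],[0,0,0]],[15,[2,0,0],[0,0,0]],[50,[0,0,0],[0,0,0]],[50,[0,0,0],[0,0,0]],[50,[0,0,0],[0,0,0]],[50,[-45,0,0],[0,0,0]],[50,[-45,0,0],[0,0,0]],[50,[0,0,0],[0,0,0]]]'
python3 -c "
from h import *
go([.442,.152,.2],0)"
```

```text
time: 17.4
position: [0.6709, -0.1185, 0.1958]
tool_rot: [0.502, 0.496, -0.496, 0.506]
ft_force: [0.1, -1.1, -0.6]
grip_width: 0.0499
t 17.4 pos [ 0.6709 -0.1185  0.1958] jaw yaw 0.2 w 0.0499 F [ 0.1 -1.1 -0.6]
 shift tool mm [  -8.8 -227.8 -271.4]
 turn deg [ 0.2  0.2 -0.9]
```

```bash
python3 -m inch '[[50,[0,-32,-38],[0,0,0]],[50,[0,-32,-38],[0,0,0]],[50,[0,-32,-38],[0,0,0]],[50,[0,-32,-38],[0,0,0]],[50,[0,-32,-38],[0,0,0]],[50,[0,-32,-38],[0,0,0]],[50,[0,-32,-38],[0,0,-0.7]],[50,[0,0,0],[0,0,0]],[50,[0,0,0],[0,0,0]]]'
python3 -c "
from h import *
go([.442,.152,.098],0)
for c in('scene','top'):
    imaging.camera(c);tips(c,'bottle1_c',.065);tips(c,'beaker1_c',.04)"
```

```text
time: 18.52
position: [0.4349, 0.1528, 0.1832]
tool_rot: [-0.497, -0.501, 0.503, -0.499]
ft_force: [0.8, 0.2, 0.4]
grip_width: 0.0497
t 18.52 pos [0.4349 0.1528 0.1832] jaw yaw 0.1 w 0.0497 F [0.8 0.2 0.4]
 shift tool mm [85.2  7.8  0.4]
 turn deg [0.1 0.2 0.5]
scene bottle1_c 0.9 [255.8 240.9] [ 0.678 -0.123  0.065]
scene beaker1_c 0.98 [325.4 236.1] [0.561 0.031 0.04 ]
top bottle1_c 0.86 [364.2 144. ] [ 0.668 -0.122  0.065]
top bottle1_c 0.37 [273.4 189.4] [0.55  0.12  0.065]
top beaker1_c 0.93 [311.8 187.8] [0.555 0.019 0.04 ]
```

```bash
python3 -m inch '[[50,[28,7,0],[0,0,0]],[50,[28,0,0],[0,0,0]],[50,[27,0,0],[0,0,0]],[50,[2,0,0],[0,0,0]],[50,[0,0,0],[0,0,0]]]' 25
python3 -c "
from h import *
go([.442,.152,.097],0)"
python3 -m inch '[[15,[1,0,0],[0,0,0]],[15,[0,0,0],[0,0,0]],[15,[0,0,0],[0,0,0]],[15,[0,0,0],[0,0,0]],[15,[0,0,0],[0,0,0]]]' 25
python3 -c "
from h import *
go([.442,.152,.097],0)"
```

```text
time: 19.45
position: [0.4467, 0.1497, 0.0976]
tool_rot: [-0.5, -0.498, 0.503, -0.499]
ft_force: [-0.1, -0.8, 0.3]
grip_width: 0.0496
t 19.45 pos [0.4467 0.1497 0.0976] jaw yaw -0.3 w 0.0496 F [-0.1 -0.8  0.3]
 shift tool mm [ 0.6 -4.8 -2.3]
 turn deg [-0.3  0.2  0.1]
time: 20.08
position: [0.4479, 0.1498, 0.099]
tool_rot: [-0.501, -0.497, 0.501, -0.5]
ft_force: [0.5, 0.2, -1.4]
grip_width: 0.0277
t 20.07 pos [0.4479 0.1498 0.099 ] jaw yaw -0.3 w 0.0277 F [ 0.5  0.2 -1.4]
 shift tool mm [ 1.9 -5.9 -2.2]
 turn deg [-0.3  0.2 -0.2]
```

```bash
python3 -m inch '[[15,[-48,0,0],[0,0,0]],[15,[-50,0,0],[0,0,0]],[15,[0,13,44],[0,0,0]],[15,[0,13,44],[0,0,0]],[15,[0,13,44],[0,0,0]],[15,[0,13,44],[0,0,0]],[15,[0,13,44],[0,0,0]],[15,[0,8,44],[0,0,0]],[15,[0,0,0],[0,0,0]],[15,[0,0,0],[0,0,0]]]'
python3 -c "
from h import *
go([.525,-.1165,.168],0)"
```

```text
time: 21.32
position: [0.5204, -0.1212, 0.1987]
tool_rot: [-0.5, -0.498, 0.501, -0.5]
ft_force: [0.1, 0.5, -2.5]
grip_width: 0.0272
t 21.32 pos [ 0.5204 -0.1212  0.1987] jaw yaw -0.2 w 0.0272 F [ 0.1  0.5 -2.5]
 shift tool mm [30.6  4.6 -4.8]
 turn deg [-0.2  0.2 -0. ]
```

```bash
python3 -m inch '[[15,[15,4.6,-4.5],[0,0,0]],[15,[15,0,0],[0,0,0]],[15,[0,0,0],[0,0,0]]]'
python3 - <<'E'
from h import *
import cv2
go([.525,-.1165,.105],0)
im=imaging.camera('scene')
cv2.imwrite('pics/g.png',cv2.resize(im[150:270,200:330,::-1],None,fx=4,fy=4,interpolation=2))
E
```

```text
time: 21.7
position: [0.5239, -0.1123, 0.166]
tool_rot: [0.499, 0.501, -0.501, 0.5]
ft_force: [-0.2, 0.2, -2.9]
grip_width: 0.0275
t 21.7 pos [ 0.5239 -0.1123  0.166 ] jaw yaw 0.0 w 0.0275 F [-0.2  0.2 -2.9]
 shift tool mm [61.   1.3  4.2]
 turn deg [0.  0.  0.1]
```

View pics/g.png

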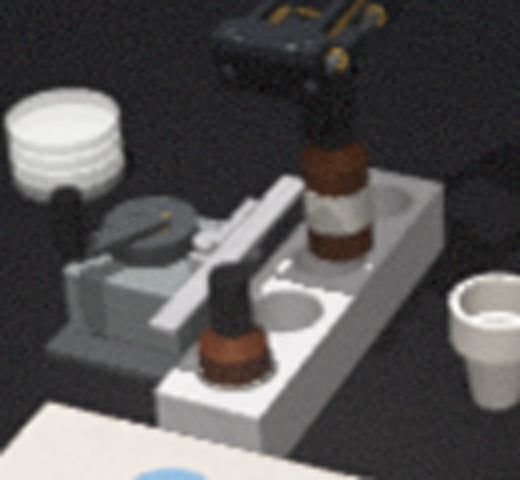

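Bottle A stands in pocket 3. Bottle B's foot (340,249) is slightly right of pocket 1 (329,257), meaning too far in +y, so I'll shift −y by about 5 mm and lower.

```bash
python3 -m inch '[[15,[0,1,5],[0,0,0]],[15,[15,0,0],[0,0,0]],[15,[15,0,0],[0,0,0]],[15,[0,0,0],[0,0,0]]]'
python3 -c "
from h import *
go([.525,-.1165,.105],0)"
```

```text
time: 22.25
position: [0.5262, -0.1174, 0.1352]
tool_rot: [0.499, 0.5, -0.5, 0.501]
ft_force: [-0.3, -0.6, -2.0]
grip_width: 0.0273
t 22.25 pos [ 0.5262 -0.1174  0.1352] jaw yaw 0.1 w 0.0273 F [-0.3 -0.6 -2. ]
 shift tool mm [30.2 -1.2 -1. ]
 turn deg [ 0.1  0.1 -0. ]
```

```bash
python3 -m inch '[[15,[15,-1,0],[0,0,0]],[15,[14,0,0],[0,0,0]],[15,[3,0,0],[0,0,0]],[15,[0,0,0],[0,0,0]]]'
python3 -c "
from h import *
go([.525,-.1165,.105],0)"
```

```text
time: 22.75
position: [0.5259, -0.1173, 0.1039]
tool_rot: [0.5, 0.499, -0.5, 0.501]
ft_force: [-0.7, 0.2, -1.8]
grip_width: 0.0275
t 22.75 pos [ 0.5259 -0.1173  0.1039] jaw yaw 0.1 w 0.0275 F [-0.7  0.2 -1.8]
 shift tool mm [-1.1 -0.8 -0.8]
 turn deg [ 0.1  0.1 -0.1]
```

```bash
python3 -m inch '[[50,[0,0,0],[0,0,0]],[50,[0,0,0],[0,0,0]],[50,[0,0,0],[0,0,0]],[60,[-50,0,0],[0,0,0]],[85,[-50,0,0],[0,0,0]],[85,[0,0,-50],[0,0,0]],[85,[0,0,-50],[0,0,0]],[85,[0,0,-40],[0,0,0]],[85,[0,0,0],[-10,0,0]],[85,[0,0,0],[-10,0,0]],[85,[0,0,0],[-10,0,0]],[85,[0,0,0],[-10,0,0]]]'
python3 -m inch '[[85,[0,0,0],[-10,0,0]],[85,[0,0,0],[-10,0,0]],[85,[0,0,0],[-10,0,0]],[85,[0,0,0],[-10,0,0]],[85,[0,0,0],[-10,0,0]],[85,[0,0,0],[0,0,0]]]'
python3 - <<'E'
from h import *
import cv2
for c in('scene','top'):
    im=imaging.camera(c);cv2.imwrite(f'pics/h_{c}.png',im[:,:,::-1])
    tips(c,'beaker1_c',.04)
go([.565,.029,.2],90)
E
```

```text
time: 24.25
position: [0.5274, 0.0269, 0.2048]
tool_rot: [0.292, 0.643, -0.291, 0.646]
ft_force: [-0.2, 0.6, 0.5]
grip_width: 0.0851
time: 25.0
position: [0.5269, 0.027, 0.2034]
tool_rot: [-0.018, 0.706, 0.018, 0.708]
ft_force: [-0.0, 0.6, -0.3]
grip_width: 0.0848
scene beaker1_c 0.8 [317.4 231.3] [0.547 0.002 0.04 ]
t 25.2 pos [0.5269 0.027  0.2035] jaw yaw 92.9 w 0.0848 F [ 0.2 -0.3  0.2]
 shift tool mm [ 3.6  0.  38.1]
 turn deg [2.9 0.2 0. ]
```

View pics/h_scene.png

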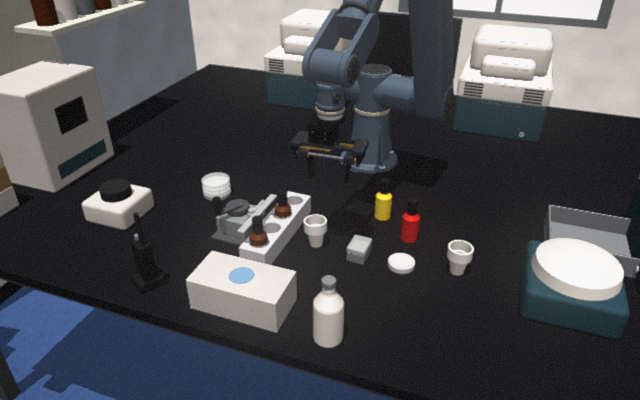

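Both bottles are in their pockets (255,232), (283,207). Beaker 1 has been knocked aside; it is now at about (316,230) in the scene view. I'll fetch beaker 2 first (460,255 – unmoved) and measure beaker 1 from above while the arm is away.

```bash
python3 -m inch '[[87,[0,55,0],[2.9,0,0]],[87,[0,55,0],[0,0,0]],[87,[0,55,0],[0,0,0]],[87,[0,55,0],[0,0,0]],[87,[0,55,0],[0,0,0]],[87,[0,55,0],[0,0,0]],[87,[0,25,0],[0,0,0]],[87,[0,0,0],[0,0,0]]]'
python3 - <<'E'
from h import *
import cv2
go([.536,.391,.2],90)
T=imaging.camera('top');tips('top','beaker1_c',.04)
S=imaging.camera('scene');tips('scene','beaker1_c',.04)
a=cv2.resize(T[150:250,280:380,::-1],None,fx=4,fy=4,interpolation=2)
b=cv2.resize(S[190:290,280:380,::-1],None,fx=4,fy=4,interpolation=2)
cv2.imwrite('pics/i.png',np.hstack([a,b]))
E
```

```text
time: 26.2
position: [0.5296, 0.3921, 0.2031]
tool_rot: [0.006, 0.704, -0.006, 0.71]
ft_force: [0.5, -0.5, -0.6]
grip_width: 0.0868
t 26.2 pos [0.5296 0.3921 0.2031] jaw yaw 89.0 w 0.0868 F [ 0.5 -0.5 -0.6]
 shift tool mm [ 3.1 -0.9  6.4]
 turn deg [-1.   0.4 -0. ]
top beaker1_c 0.58 [319.3 190.2] [ 0.548 -0.002  0.04 ]
top beaker1_c 0.27 [227.1 186.2] [0.561 0.249 0.04 ]
scene beaker1_c 0.73 [314.8 233.4] [ 0.559 -0.001  0.04 ]
scene beaker1_c 0.4 [280.3 213.4] [ 0.501 -0.132  0.04 ]
```

View pics/i.png

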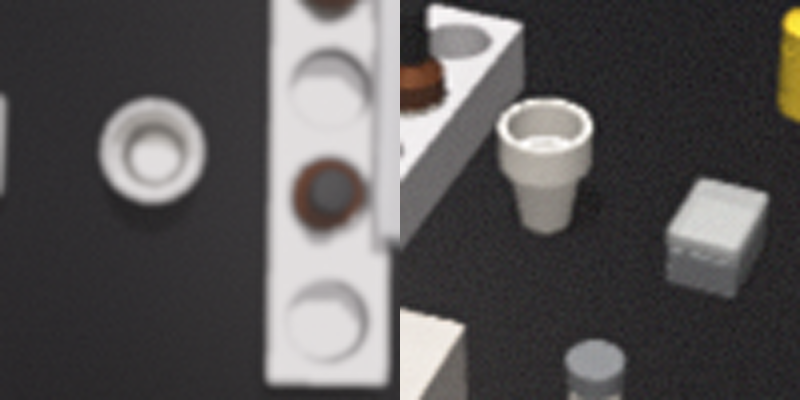

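```bash
python3 -m inch '[[87,[36,-1,6.5],[-1,0,0]],[87,[36,0,0],[0,0,0]],[87,[36,0,0],[0,0,0]],[87,[36,0,0],[0,0,0]],[87,[0,0,0],[0,0,0]]]' 15
python3 -c "
from h import *
go([.536,.391,.056],90)
for n,t,s,z in [('b1',(318,187.75),(316.3,220.5),.08)]: print(n,at('top',t,z),at('scene',s,z))"
```

```text
time: 27.02
position: [0.5418, 0.38, 0.0588]
tool_rot: [0.005, 0.704, -0.005, 0.711]
ft_force: [-0.3, -0.1, 0.2]
grip_width: 0.0872
t 27.02 pos [0.5418 0.38   0.0588] jaw yaw 89.2 w 0.0872 F [-0.3 -0.1  0.2]
 shift tool mm [ 2.7 11.  -6. ]
 turn deg [-0.8  0.6  0. ]
b1 [0.55200708 0.000698   0.08      ] [0.55257062 0.00115972 0.08      ]
```

```bash
python3 -m inch '[[87,[2,10,-5],[-0.8,0,0]],[87,[0,0,0],[0,0,0]],[50,[0,0,0],[0,0,0]],[50,[0,0,0],[0,0,0]],[50,[0,0,0],[0,0,0]],[50,[0,0,0],[0,0,0]],[50,[0,0,0],[0,0,0]]]' 15
python3 -c "
from h import *
go([.536,.391,.056],90)"
```

```text
time: 27.9
position: [0.5403, 0.3914, 0.063]
tool_rot: [0.002, 0.7, 0.001, 0.714]
ft_force: [-0.1, 0.3, -0.4]
grip_width: 0.0639
t 27.9 pos [0.5403 0.3914 0.063 ] jaw yaw 89.9 w 0.0639 F [-0.1  0.3 -0.4]
 shift tool mm [ 6.9 -0.4 -4.4]
 turn deg [-0.1  1.1 -0.2]
```

```bash
python3 -m inch '[[50,[-45,0,0],[0,0,0]],[50,[-45,0,0],[0,1,0]],[50,[-45,-20,-20],[0,0,0]],[50,[0,-50,-30],[0,0,0]],[50,[0,-50,-30],[0,0,0]],[50,[0,-50,-15],[0,0,0]],[50,[0,-50,0],[0,0,0]],[50,[0,-50,0],[0,0,0]],[50,[0,-50,0],[0,0,0]],[50,[0,-50,0],[0,0,0]],[50,[0,-50,0],[0,0,0]],[50,[0,0,0],[0,0,0]]]' 15
python3 -c "
from h import *
go([.444,-.1125,.195],90)"
```

```text
time: 29.4
position: [0.4418, -0.0412, 0.2001]
tool_rot: [0.0, 0.705, 0.001, 0.709]
ft_force: [-0.6, 0.7, -0.3]
grip_width: 0.064
t 29.4 pos [ 0.4418 -0.0412  0.2001] jaw yaw 90.1 w 0.064 F [-0.6  0.7 -0.3]
 shift tool mm [  5.  -71.3   2.1]
 turn deg [ 0.1  0.3 -0.1]
```

```bash
python3 -m inch '[[50,[0,-36,1],[0,0,0]],[50,[0,-34,1],[0,0,0]],[50,[0,0,0],[0,0,0]],[50,[25,0,0],[0,0,0]],[50,[30,0,0],[0,0,0]],[50,[0,0,0],[0,0,0]]]' 15
python3 - <<'E'
from h import *
import cv2
go([.444,-.1125,.072],90)
S=imaging.camera('scene')
cv2.imwrite('pics/j.png',cv2.resize(S[140:250,240:360,::-1],None,fx=4,fy=4,interpolation=2))
E
```

```text
time: 30.15
position: [0.4429, -0.1055, 0.1441]
tool_rot: [0.001, 0.706, 0.004, 0.709]
ft_force: [-0.2, 0.8, -0.5]
grip_width: 0.0637
t 30.15 pos [ 0.4429 -0.1055  0.1441] jaw yaw 90.2 w 0.0637 F [-0.2  0.8 -0.5]
 shift tool mm [72.  -7.5  0.7]
 turn deg [ 0.2  0.2 -0.4]
```

View pics/j.png

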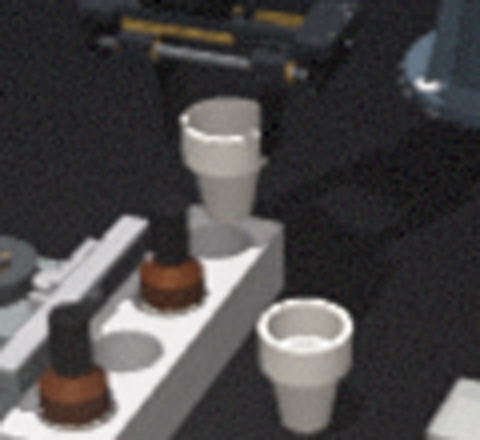

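The held beaker's foot (226,213) is slightly right of the well (217,240), matching the −7 mm y correction. The bottles look seated. Lowering.

```bash
python3 -m inch '[[50,[15,-6.5,0],[0,0,0]],[50,[18,0,0],[0,0,0]],[50,[15,0,0],[0,0,0]],[50,[12,0,0],[0,0,0]],[50,[0,0,0],[0,0,0]]]' 15
python3 -c "
from h import *
go([.444,-.1125,.071],90)"
```

```text
time: 30.82
position: [0.4489, -0.1104, 0.0891]
tool_rot: [-0.003, 0.701, 0.003, 0.713]
ft_force: [-0.3, -0.3, 0.2]
grip_width: 0.0638
t 30.82 pos [ 0.4489 -0.1104  0.0891] jaw yaw 90.5 w 0.0638 F [-0.3 -0.3  0.2]
 shift tool mm [18.  -2.1 -5.2]
 turn deg [ 0.5  0.9 -0.1]
```

```bash
python3 -m inch '[[50,[7,-1.5,-5],[0,0.8,0]],[50,[6,0,-1],[0,0,0]],[50,[4,0,0],[0,0,0]],[50,[2,0,0],[0,0,0]],[50,[0,0,0],[0,0,0]]]' 15
python3 -c "
from h import *
go([.444,-.1125,.071],90)"
```

```text
time: 31.45
position: [0.4457, -0.1136, 0.0711]
tool_rot: [-0.004, 0.704, 0.002, 0.71]
ft_force: [0.6, -0.8, 2.6]
grip_width: 0.0639
t 31.45 pos [ 0.4457 -0.1136  0.0711] jaw yaw 90.5 w 0.0639 F [ 0.6 -0.8  2.6]
 shift tool mm [ 0.   1.1 -1.7]
 turn deg [0.5 0.5 0.2]
```

```bash
python3 -m inch '[[50,[1.5,0,0],[0,0,0]],[87,[0,0,0],[0,0,0]],[87,[0,0,0],[0,0,0]],[87,[0,0,0],[0,0,0]],[87,[0,0,0],[0,0,0]],[87,[-50,0,0],[0,0,0]],[87,[-60,0,0],[0,0,0]],[87,[0,57,54],[0,0,0]],[87,[0,57,54],[0,0,0]],[87,[0,0,0],[0,0,0]]]' 15
python3 -c "
from h import *
go([.5545,.001,.12],90)
imaging.camera('scene');tips('scene','beaker1_c',.04)"
```

```text
time: 32.7
position: [0.5322, -0.0193, 0.1823]
tool_rot: [-0.001, 0.705, 0.002, 0.709]
ft_force: [-0.3, -0.1, 0.3]
grip_width: 0.087
t 32.7 pos [ 0.5322 -0.0193  0.1823] jaw yaw 90.2 w 0.087 F [-0.3 -0.1  0.3]
 shift tool mm [62.4 20.2 22.1]
 turn deg [ 0.2  0.3 -0. ]
scene beaker1_c 0.69 [314.5 235.5] [0.569 0.002 0.04 ]
scene beaker1_c 0.63 [218.3 193.3] [ 0.465 -0.361  0.04 ]
```

```bash
python3 -m inch '[[87,[0,20,22],[0,0,0]],[87,[0,0,0],[10,0,0]],[87,[0,0,0],[10,0,0]],[87,[0,0,0],[10,0,0]],[87,[0,0,0],[10,0,0]],[87,[0,0,0],[10,0,0]],[87,[0,0,0],[10,0,0]],[87,[0,0,0],[0,0,0]]]' 15
python3 -c "
from h import *
go([.5545,.001,.12],30)"
```

```text
time: 33.8
position: [0.5371, -0.0107, 0.1763]
tool_rot: [0.365, 0.611, -0.371, 0.597]
ft_force: [-0.4, 0.4, 0.1]
grip_width: 0.0871
t 33.8 pos [ 0.5371 -0.0107  0.1763] jaw yaw 27.3 w 0.0871 F [-0.4  0.4  0.1]
 shift tool mm [56.  21.8 -1.7]
 turn deg [-2.7 -0.7  1. ]
```

```bash
python3 -m inch '[[87,[20,21,-1.5],[-2.7,-0.7,1]],[87,[20,0,0],[0,0,0]],[87,[16,0,0],[0,0,0]],[87,[0,0,0],[0,0,0]]]' 15
python3 - <<'E'
from h import *
import cv2
go([.5545,.001,.06],30)
S=imaging.camera('scene')
cv2.imwrite('pics/k.png',cv2.resize(S[140:270,240:380,::-1],None,fx=4,fy=4,interpolation=2))
E
```

```text
time: 34.3
position: [0.5518, -0.0031, 0.118]
tool_rot: [0.35, 0.615, -0.352, 0.613]
ft_force: [-0.0, -0.5, 0.4]
grip_width: 0.0868
t 34.3 pos [ 0.5518 -0.0031  0.118 ] jaw yaw 30.5 w 0.0868 F [-0.  -0.5  0.4]
 shift tool mm [57.9  4.6 -2. ]
 turn deg [ 0.5 -0.1  0.2]
```

View pics/k.png

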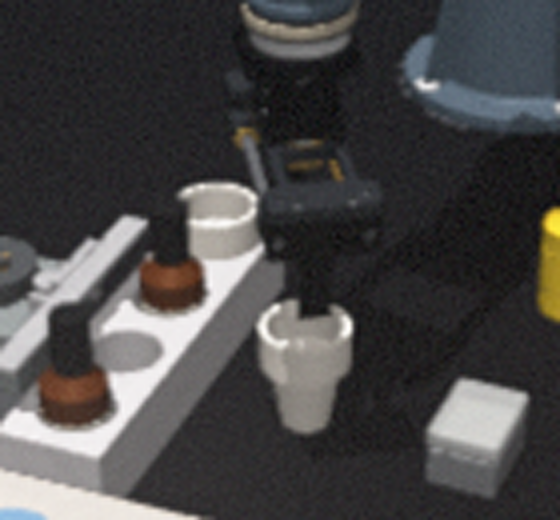

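Beaker 2 sits level in the well (220,220) and the gripper is over beaker 1 (305,345). Descending and gripping.

```bash
python3 -m inch '[[87,[15,4.5,-2],[0,0,0]],[87,[0,0,0],[0,0,0]],[87,[15,0,0],[0,0,0]],[87,[0,0,0],[0,0,0]]]' 15
python3 -c "
from h import *
go([.5545,.001,.06],30)"
```

```text
time: 34.85
position: [0.556, 0.0005, 0.0881]
tool_rot: [0.35, 0.614, -0.351, 0.614]
ft_force: [-0.3, 0.7, 0.4]
grip_width: 0.087
t 34.85 pos [5.56e-01 5.00e-04 8.81e-02] jaw yaw 30.6 w 0.087 F [-0.3  0.7  0.4]
 shift tool mm [28.1 -1.  -1.2]
 turn deg [0.6 0.  0. ]
```

```bash
python3 -m inch '[[87,[14,-1,-1],[0,0,0]],[87,[13,0,0],[0,0,0]],[87,[1,0,0],[0,0,0]],[50,[0,0,0],[0,0,0]],[50,[0,0,0],[0,0,0]],[50,[0,0,0],[0,0,0]],[50,[0,0,0],[0,0,0]],[50,[0,0,0],[0,0,0]]]' 15
python3 -c "
from h import *
go([.5545,.001,.06],30)"
```

```text
time: 35.85
position: [0.5549, 0.0008, 0.0584]
tool_rot: [0.35, 0.614, -0.351, 0.614]
ft_force: [-0.0, -0.6, -1.7]
grip_width: 0.0642
t 35.85 pos [0.5549 0.0008 0.0584] jaw yaw 30.6 w 0.0642 F [-0.  -0.6 -1.7]
 shift tool mm [-1.6 -0.3 -0.4]
 turn deg [0.6 0.1 0. ]
```

```bash
python3 -m inch '[[50,[-48,0,0],[0,0,0]],[50,[-48,0,0],[0,0,0]],[50,[-48,0,0],[0,0,0]],[50,[0,-39,10],[0,0,0]],[50,[0,-39,10],[0,0,0]],[50,[0,-39,10],[0,0,0]],[50,[0,-38,10],[0,0,0]],[50,[0,0,0],[0,0,0]],[50,[0,0,0],[0,0,0]]]' 15
python3 -c "
from h import *
go([.443,-.1135,.16],30)"
```

```text
time: 36.98
position: [0.4397, -0.1152, 0.2076]
tool_rot: [0.35, 0.613, -0.35, 0.616]
ft_force: [0.4, -0.2, -0.9]
grip_width: 0.0645
t 36.98 pos [ 0.4397 -0.1152  0.2076] jaw yaw 30.7 w 0.0645 F [ 0.4 -0.2 -0.9]
 shift tool mm [47.6  3.6  0. ]
 turn deg [ 0.7  0.2 -0.1]
```

```bash
python3 -m inch '[[50,[24,3,0],[0,0,0]],[50,[24,0,0],[0,0,0]],[50,[0,0,0],[0,0,0]]]' 15
python3 - <<'E'
from h import *
import cv2
go([.443,-.1135,.0964],30)
S=imaging.camera('scene')
cv2.imwrite('pics/l.png',cv2.resize(S[130:240,240:350,::-1],None,fx=4,fy=4,interpolation=2))
E
```

```text
time: 37.35
position: [0.4457, -0.1124, 0.1592]
tool_rot: [0.349, 0.612, -0.349, 0.618]
ft_force: [-0.0, -0.4, -0.8]
grip_width: 0.0641
t 37.35 pos [ 0.4457 -0.1124  0.1592] jaw yaw 30.9 w 0.0641 F [-0.  -0.4 -0.8]
 shift tool mm [62.8 -3.1 -0.9]
 turn deg [ 0.9  0.4 -0.2]
```

View pics/l.png

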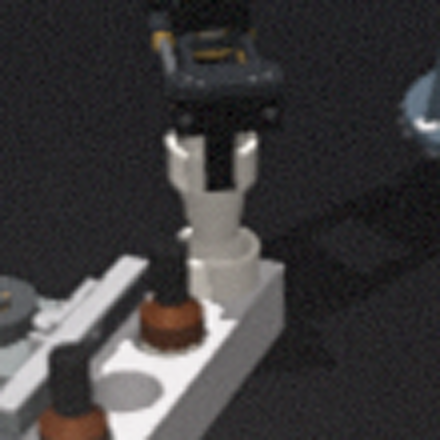

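Held beaker (axis column 213) is nearly above the lower rim (centre about 220). The taper will guide it, so I'm descending.

```bash
python3 -m inch '[[50,[15,-2.5,-1.5],[0,0,0]],[50,[15,0,0],[0,0,0]],[50,[0,0,0],[0,0,0]]]' 15
python3 -c "
from h import *
go([.443,-.1125,.0964],30)"
```

```text
time: 37.78
position: [0.4475, -0.113, 0.1323]
tool_rot: [0.348, 0.609, -0.348, 0.622]
ft_force: [-0.3, 0.2, -0.8]
grip_width: 0.0642
t 37.77 pos [ 0.4475 -0.113   0.1323] jaw yaw 31.0 w 0.0642 F [-0.3  0.2 -0.8]
 shift tool mm [35.8 -4.  -3.3]
 turn deg [ 1.   0.9 -0.5]
```

```bash
python3 -m inch '[[50,[8,-4,-3.5],[1,0.9,-0.5]],[50,[0,0,0],[0,0,0]],[50,[12,0,0],[0,0,0]],[50,[0,0,0],[0,0,0]]]' 15
python3 -c "
from h import *
go([.443,-.1125,.0964],30)"
```

```text
time: 38.28
position: [0.4439, -0.1126, 0.1131]
tool_rot: [0.354, 0.611, -0.353, 0.613]
ft_force: [0.2, 0.6, -1.2]
grip_width: 0.0643
t 38.27 pos [ 0.4439 -0.1126  0.1131] jaw yaw 30.0 w 0.0643 F [ 0.2  0.6 -1.2]
 shift tool mm [16.7 -0.8 -0.5]
 turn deg [-0.   0.1 -0.1]
```

```bash
python3 -m inch '[[50,[7,-1,-0.5],[0,0,0]],[50,[6,0,0],[0,0,0]],[50,[4,0,0],[0,0,0]],[50,[1,0,0],[0,0,0]]]' 15
python3 -c "
from h import *
go([.443,-.1125,.0964],30)"
```

```text
time: 38.78
position: [0.4429, -0.113, 0.0953]
tool_rot: [0.354, 0.611, -0.353, 0.614]
ft_force: [-2.9, 1.2, 19.4]
grip_width: 0.0645
t 38.77 pos [ 0.4429 -0.113   0.0953] jaw yaw 30.0 w 0.0645 F [-2.9  1.2 19.4]
 shift tool mm [-1.1  0.4 -0.4]
 turn deg [ 0.   0.2 -0.1]
```

Seated (19 N contact at the nested height). Release, rise and look.

```bash
python3 -m inch '[[82,[-1,0,0],[0,0,0]],[82,[0,0,0],[0,0,0]],[82,[0,0,0],[0,0,0]],[82,[0,0,0],[0,0,0]],[82,[-50,0,0],[0,0,0]],[60,[-60,0,0],[0,0,0]],[60,[0,0,0],[-10,0,0]],[60,[0,0,0],[-10,0,0]],[60,[0,0,0],[-10,0,0]],[60,[0,0,0],[-7,0,0]],[60,[0,0,0],[0,0,0]]]' 15
python3 - <<'E'
from h import *
import cv2
go([.6234,-.2644,.2],67)
S=imaging.camera('scene')
cv2.imwrite('pics/m.png',cv2.resize(S[150:280,200:400,::-1],None,fx=4,fy=4,interpolation=2))
E
```

```text
time: 40.15
position: [0.4427, -0.113, 0.2084]
tool_rot: [0.134, 0.693, -0.134, 0.695]
ft_force: [-0.3, 0.1, 0.5]
grip_width: 0.0601
t 40.15 pos [ 0.4427 -0.113   0.2084] jaw yaw 68.1 w 0.0601 F [-0.3  0.1  0.5]
 shift tool mm [  8.9 -73.3 224. ]
 turn deg [ 1.1  0.1 -0. ]
```

View pics/m.png

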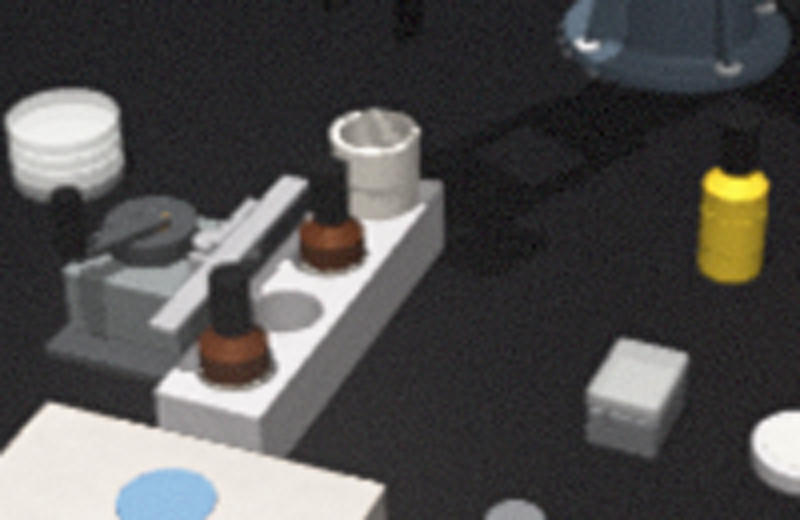

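Stack nested flush in the well (378,160), both bottles seated, bar back. Now to the cam handle.

```bash
python3 -m inch '[[60,[0,-18,56],[1,0,0]],[60,[0,-18,56],[0,0,0]],[60,[0,-18,56],[0,0,0]],[60,[0,-18,55],[0,0,0]],[60,[0,0,0],[0,0,0]],[60,[0,0,0],[0,0,0]]]' 15
python3 -c "
from h import *
go([.6234,-.2644,.15],67)"
```

```text
time: 40.95
position: [0.6211, -0.2672, 0.2036]
tool_rot: [0.146, 0.695, -0.143, 0.69]
ft_force: [0.5, 0.0, -0.1]
grip_width: 0.0601
t 40.95 pos [ 0.6211 -0.2672  0.2036] jaw yaw 66.5 w 0.0601 F [ 0.5  0.  -0.1]
 shift tool mm [53.6  3.4  1.3]
 turn deg [-0.5 -0.4 -0.1]
```

```bash
python3 -m inch '[[60,[25,3,1],[0,0,0]],[60,[25,0,0],[0,0,0]],[60,[0,0,0],[0,0,0]],[60,[20,0,0],[0,0,0]],[60,[20,0,0],[0,0,0]],[60,[0,0,0],[0,0,0]]]' 15
python3 -c "
from h import *
go([.6234,-.2644,.112],67)"
```

```text
time: 41.7
position: [0.6192, -0.2591, 0.1171]
tool_rot: [0.146, 0.694, -0.143, 0.69]
ft_force: [-0.4, 0.7, 0.4]
grip_width: 0.0602
t 41.7 pos [ 0.6192 -0.2591  0.1171] jaw yaw 66.4 w 0.0602 F [-0.4  0.7  0.4]
 shift tool mm [ 5.  -3.2  6. ]
 turn deg [-0.6 -0.4 -0.2]
```

```bash
python3 -m inch '[[60,[5,-3,6],[0,0,0]],[60,[1,0,0],[0,0,0]],[15,[0,0,0],[0,0,0]],[15,[0,0,0],[0,0,0]],[15,[0,0,0],[0,0,0]],[15,[0,0,0],[0,0,0]],[15,[0,0,0],[0,0,0]]]' 20
python3 -c "
from h import *
go([.562,-.2315,.112],67)"
```

```text
time: 42.58
position: [0.6256, -0.2654, 0.1154]
tool_rot: [0.145, 0.692, -0.144, 0.692]
ft_force: [-0.2, 0.1, -0.1]
grip_width: 0.0213
t 42.58 pos [ 0.6256 -0.2654  0.1154] jaw yaw 66.4 w 0.0213 F [-0.2  0.1 -0.1]
 shift tool mm [  3.5   5.6 -71.9]
 turn deg [-0.6 -0.  -0.1]
```

```bash
python3 -m inch '[[15,[0,-12.2,-1.1],[10,0,0]],[15,[0,-12.2,-1.1],[10,0,0]],[15,[0,-12.2,-1.1],[10,0,0]],[15,[0,-12.2,-1.1],[10,0,0]],[15,[0,-12.2,-1.1],[10,0,0]],[15,[0,0,0],[0,0,0]]]' 20
python3 -c "
from h import *
go([.562,-.2315,.112],13)"
```

```text
time: 43.32
position: [0.5772, -0.3011, 0.1154]
tool_rot: [0.431, 0.565, -0.429, 0.558]
ft_force: [-1.4, 0.5, 0.0]
grip_width: 0.0211
t 43.33 pos [ 0.5772 -0.3011  0.1154] jaw yaw 15.1 w 0.0211 F [-1.4  0.5  0. ]
 shift tool mm [  4.    3.5 -71.1]
 turn deg [ 2.1 -0.6  0.2]
```

```bash
python3 -m inch '[[15,[0,-12.2,-1.2],[10,0,0]],[15,[0,-12.2,-1.2],[10,0,0]],[15,[0,-12.2,-1.2],[10,0,0]],[15,[0,-12.2,-1.2],[10,0,0]],[15,[0,-12.2,-1.2],[10,0,0]],[15,[0,0,0],[0,0,0]]]' 20
python3 -c "
from h import *
go([.562,-.2315,.112],-40)"
```

```text
time: 44.08
position: [0.5228, -0.2889, 0.1153]
tool_rot: [0.628, 0.329, -0.626, 0.325]
ft_force: [-2.7, 0.5, 1.5]
grip_width: 0.0217
t 44.08 pos [ 0.5228 -0.2889  0.1153] jaw yaw -34.9 w 0.0217 F [-2.7  0.5  1.5]
 shift tool mm [  3.7  -0.7 -69.5]
 turn deg [ 5.1 -0.3  0.2]
```

```bash
python3 -m inch '[[15,[0,-12.2,-1.1],[10,0,0]],[15,[0,-12.2,-1.1],[10,0,0]],[15,[0,-12.2,-1.1],[10,0,0]],[15,[0,-12.2,-1.1],[10,0,0]],[15,[0,0,0],[0,0,0]]]' 20
python3 -c "
from h import *
go([.562,-.2315,.112],-90)
p=get_obs()['position'][:2]
a=np.array([[.508,-.2699],[.5343,-.2932],[.5788,-.2985],[.6234,-.2644],[.6256,-.2654],[.5772,-.3011],[.5228,-.2889],list(p)])
s=np.linalg.lstsq(np.c_[2*a,np.ones(len(a))],(a**2).sum(1),rcond=None)[0];print(s[:2],np.sqrt(s[2]+s[:2]@s[:2]))
# fixed radius .07
from scipy.optimize import least_squares
r=least_squares(lambda c:np.linalg.norm(a-c,axis=1)-.07,[.562,-.2315]).x;print(r,np.degrees(np.arctan2(*(p-r)[::-1])))"
```

```text
time: 44.7
position: [0.4987, -0.2542, 0.1153]
tool_rot: [0.702, 0.095, -0.699, 0.098]
ft_force: [-1.8, 2.7, 2.2]
grip_width: 0.0212
t 44.7 pos [ 0.4987 -0.2542  0.1153] jaw yaw -74.3 w 0.0212 F [-1.8  2.7  2.2]
 shift tool mm [  3.4  -4.8 -67.1]
 turn deg [15.7 -0.2 -0.2]
[ 0.56416329 -0.23290963] 0.06828272416624699
[ 0.56421262 -0.23065195] -160.19173615023965
```

```bash
python3 -m inch '[[15,[0,-12,-1],[8,0,0]],[15,[0,-12,-1],[8,0,0]],[15,[0,0,0],[0,0,0]]]' 20
python3 - <<'E'
from h import *
import cv2
go([.494,-.230,.112],-90)
for c in('scene','top'):
    S=imaging.camera(c); tips(c,'cam_handle',.13);tips(c,'cam_pivot',.13);tips(c,'rack',0)
    cv2.imwrite(f'pics/n_{c}.png',S[:,:,::-1])
E
```

```text
time: 45.08
position: [0.4955, -0.2353, 0.1153]
tool_rot: [0.707, -0.002, -0.707, 0.005]
ft_force: [-2.1, 2.8, 1.6]
grip_width: 0.0213
t 45.08 pos [ 0.4955 -0.2353  0.1153] jaw yaw -89.7 w 0.0213 F [-2.1  2.8  1.6]
 shift tool mm [ 3.3 -5.4  1.5]
 turn deg [ 0.3 -0.  -0.6]
scene cam_handle 0.56 [246.4 181.1] [ 0.502 -0.236  0.13 ]
scene cam_pivot 0.96 [239.3 190.1] [ 0.555 -0.232  0.13 ]
scene rack 0.61 [279.9 231.8] [ 0.536 -0.119  0.   ]
top cam_pivot 0.92 [410.5 182.6] [ 0.559 -0.232  0.13 ]
top cam_pivot 0.51 [362.2 198.8] [ 0.52  -0.111  0.13 ]
top rack 0.66 [364.7 188.3] [ 0.555 -0.127  0.   ]
top rack 0.61 [360.  198.4] [ 0.527 -0.113  0.   ]
```

```bash
python3 -m inch '[[15,[0,-5,-0.5],[3,0,0]],[15,[0,0,0],[0,0,0]]]' 20
python3 -c "
from h import *
go([.494,-.230,.112],-90)"
python3 -m inch '[[60,[0,0,0],[0,0,0]],[60,[0,0,0],[0,0,0]],[60,[0,0,0],[0,0,0]],[60,[0,0,0],[0,0,0]],[60,[-50,0,0],[0,0,0]],[60,[-60,0,0],[0,0,0]],[60,[0,50,0],[0,0,0]],[60,[0,50,0],[0,0,0]],[60,[0,50,0],[0,0,0]],[60,[0,50,0],[0,0,0]],[60,[0,0,0],[0,0,0]]]'
python3 - <<'E'
from h import *
import cv2
go([.494,-.230,.112],-90)
I={}
for c in('scene','top'):
    S=imaging.camera(c); I[c]=S; tips(c,'cam_handle',.13);tips(c,'cam_pivot',.13);tips(c,'beaker1_c');tips(c,'bottle1_c')
a=cv2.resize(I['top'][115:255,335:450,::-1],None,fx=3.4,fy=3.4,interpolation=2)
b=cv2.resize(I['scene'][155:270,205:320,::-1],(391,391),interpolation=2)
b=cv2.copyMakeBorder(b,0,a.shape[0]-391,0,0,0)
cv2.imwrite('pics/o.png',np.hstack([a,b]))
E
```

```text
time: 45.72
position: [0.4955, -0.2322, 0.1153]
tool_rot: [0.707, -0.022, -0.707, -0.012]
ft_force: [-1.1, 4.5, 2.1]
grip_width: 0.0214
t 45.73 pos [ 0.4955 -0.2322  0.1153] jaw yaw -92.8 w 0.0214 F [-1.1  4.5  2.1]
 shift tool mm [ 3.3 -2.2  1.6]
 turn deg [-2.8 -0.  -0.8]
time: 47.1
position: [0.49, -0.4389, 0.2337]
tool_rot: [0.71, -0.023, -0.704, -0.006]
ft_force: [-0.7, -0.0, -0.2]
grip_width: 0.0603
t 47.1 pos [ 0.49   -0.4389  0.2337] jaw yaw -92.4 w 0.0603 F [-0.7 -0.  -0.2]
 shift tool mm [ 116.7 -211.7    5.9]
 turn deg [-2.4 -0.5 -1.4]
scene cam_handle 0.68 [248.5 178.9] [ 0.488 -0.236  0.13 ]
scene cam_pivot 0.66 [239.6 192.9] [ 0.568 -0.224  0.13 ]
scene beaker1_c 0.89 [294.9 193.4]
scene beaker1_c 0.22 [279.7 235.8]
scene bottle1_c 0.91 [255.4 237.3]
top cam_handle 0.58 [410.1 205.4] [ 0.502 -0.23   0.13 ]
top cam_pivot 0.71 [367.6 200.8] [ 0.515 -0.125  0.13 ]
top cam_pivot 0.68 [411.9 178.1] [ 0.57  -0.236  0.13 ]
top cam_pivot 0.43 [227.7 184. ] [0.56  0.227 0.13 ]
top beaker1_c 0.75 [362.1 229. ]
top bottle1_c 0.77 [365.4 145.7]
```

View pics/o.png

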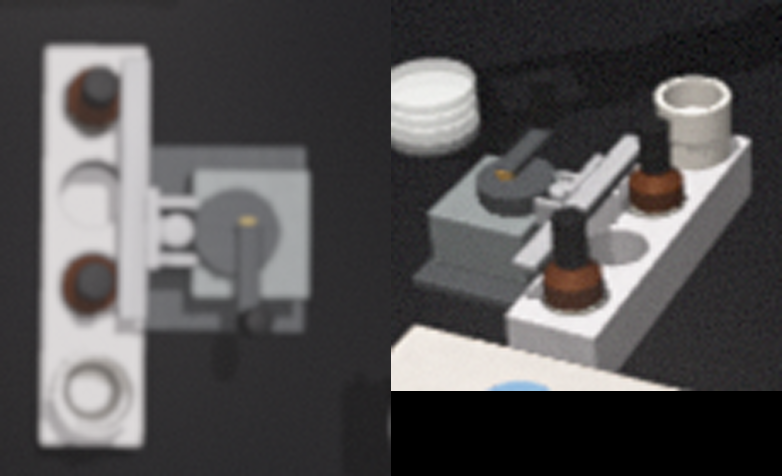

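```bash
python3 - <<'E'
from h import *
px=lambda u,v:(u/3.4+335,v/3.4+115)
h=at('top',px(258,320),.14)
l=at('top',px(38,443),.058)-at('top',px(44,47),.058)
ry=np.degrees(np.arctan2(-l[1],-l[0]))
for z in(.085,.09,.095,.1):
    p=at('top',px(247,220),z); d=h-p
    print(z,p,h,np.hypot(*d[:2]),'theta',np.radians(-(np.degrees(np.arctan2(d[1],d[0]))-ry))%6.283,ry)
E
```

```text
0.085 [ 0.57039561 -0.23248681  0.085     ] [ 0.49271653 -0.23030577  0.14      ] 0.07770969109369827 theta 3.1438323960903363 -1.469357551035119
0.09 [ 0.56996695 -0.23167739  0.09      ] [ 0.49271653 -0.23030577  0.14      ] 0.07726260239409914 theta 3.133515842864172 -1.469357551035119
0.095 [ 0.5695383  -0.23086797  0.095     ] [ 0.49271653 -0.23030577  0.14      ] 0.07682383204959764 theta 3.1230803247073995 -1.469357551035119
0.1 [ 0.56910965 -0.23005855  0.1       ] [ 0.49271653 -0.23030577  0.14      ] 0.07639352339109898 theta 3.112711391302154 -1.469357551035119
```

Cam angle measures about 3.12–3.14 (target 3.14). In the picture the bar lies over both bottles' shoulders, the bottles are at (95,95) and (90,285), and the stack is in the well at (90,393). The gripper is clear, so I'm handing in.

```bash
python3 -c "
from rig import robot,get_obs
robot.hand_in();print(get_obs()['time'])"
```

```text
the job is handed in; nothing more can be done
the job is handed in; nothing more can be done
```

The job is done and handed in, at about 47 s of the 210 s allowed; no verdict came back.

**What I did:**
1. Turned the cam back to about 0.45 rad; the bar sprang fully back and all four holes showed clear.
2. Stood the two brown bottles in pocket 3 and pocket 1. Only two brown bottles and two beakers were there.
3. Nested the two beakers in the well. One had been knocked aside during the run, so I measured its position again before gripping it.
4. Turned the cam forward to its high point and moved the gripper clear.

**Last checks:**
- **Cam:** the top picture puts it at 3.11–3.14 rad (target 3.14), depending on the height assumed for the pivot mark. The bar lies over both bottles' shoulders.
- **Beakers:** the stack is upright with the collars flush. The second beaker met firm contact (19 N) at the nested height.
- **Force:** the highest wrist force in any reading was about 20 N.

**What disagreed or went wrong:**
- The two cameras differed by up to about 7 mm on the bottles, beakers and holes, and by more on the handle. I corrected this at each grasp.
- My first grip on the first bottle was off-centre; I opened the fingers and gripped again.
- I did not measure the bar's travel; I judged it from the picture and the cam angle.
- I did not re-measure the bystanders or the red and yellow bottles at the end. The robot did not handle any of them.

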